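# Sweep the silver hearts into the catch tray

### The job

Sweep the three silver hearts across the black board with your fingertips and off its far edge, so that all three end up in the white catch tray. Only push them along the board, do not pick any up. Leave the two green hearts and the brass punch where they stand on the board, and do not disturb the things on the bench beside it.

Things in the scene. Friction and masses are not known exactly. Their poses are not given: they have to be found in the camera images.
- board: Black flat board, fixed to the bench, 160 mm (its x) by 300 mm (its y), top 30 mm above the bench. Origin: on the bench under the middle of the black board; x points to the white tray, y along the board. The white open catch tray is fixed along the board's whole far (+x) edge, directly below it.
- edge (a point): Middle of the top of the board's far edge, over which things fall into the tray: 80 mm along +x from the board's origin, 30 mm above the bench. Same axes as the board.
- tray_floor (a point): Middle of the floor of the white tray, 4 mm above the bench. Inside, the tray is 76 mm deep (board's x, from the edge to the far wall) and 300 mm wide (board's y, the full length of the board); its far and end walls are 4 mm thick, 34 mm above the bench, 4 mm higher than the board. Same axes as the board.
- silver1: Silver-grey metal heart, 25 mm across the lobes, 23 mm from lobes to tip, 10 mm thick, about 30 g, lying flat on the board at the start. Origin: middle of its underside; its own +x points from the tip to the lobes, z is up.
- silver2: Silver-grey metal heart, 25 mm across the lobes, 23 mm from lobes to tip, 10 mm thick, about 30 g, lying flat on the board at the start. Origin: middle of its underside; its own +x points from the tip to the lobes, z is up.
- silver3: Silver-grey metal heart, 25 mm across the lobes, 23 mm from lobes to tip, 10 mm thick, about 30 g, lying flat on the board at the start. Origin: middle of its underside; its own +x points from the tip to the lobes, z is up.
- green1: Lime green heart, a bystander on the board, the same shape and size: 25 mm across the lobes, 23 mm from lobes to tip, 10 mm thick, about 30 g, lying flat on the board at the start. Origin: middle of its underside; its own +x points from the tip to the lobes, z is up.
- green2: Lime green heart, a bystander on the board, the same shape and size: 25 mm across the lobes, 23 mm from lobes to tip, 10 mm thick, about 30 g, lying flat on the board at the start. Origin: middle of its underside; its own +x points from the tip to the lobes, z is up.
- punch: Brass doming punch, a bystander standing upright on the board, round, 20 mm diameter, 47 mm tall, 60 g. Origin: middle of its foot; z up. The three silver hearts, two green hearts and the punch stand in six side-by-side lanes about 48 mm apart (at least 38 mm between centres), in any order, so that the straight way from each to the far edge is free.
- wax_box: Blue box, bystander on the bench left of the board, 100 x 55 x 25 mm. Origin: middle of its underside.
- anvil: Small steel anvil, bystander left of the board, 95 mm long, 56 mm tall. Origin: under its middle.
- hammer: Hammer, bystander lying right of the board, 200 mm long. Origin: on the bench under the tool.
- mandrel: Wooden ring cone, bystander standing right of the board, 44 mm diameter, 72 mm tall. Origin: middle of its foot.

How it is judged:
By the outcome, as a careful person would: the job done as asked, in the order asked, and still so for the second after the job is handed in, with the robot touching nothing.
It also fails if it takes over 58 s, if anything falls off the work surface, if the arm or the gripper's body presses on something with over 40 N, if the wrist force passes 120 N, or if a joint passes its speed limit or range.

### The arm

A 7-joint arm with a two-finger parallel gripper is mounted at the origin on the work surface. World frame = base frame: x ahead of the robot, y to its left, z up, the work surface at z = 0. Lengths are in m, angles in rad, forces in N, time in s.
With the tool pointing down it reaches from about 0.35 to 0.9 m from the base axis. Payload 8.1 kg.
Tool frame: the origin (TCP) lies at the very end of the fingers, on their centre line; the grasp point (between the pads) lies 19 mm behind it; z points along the fingers, y is the line along which they close (so a half turn about z gives the same grasp; the last joint's range is limited). The gripper opens to 92 mm and grips with 3 to 60 N. Pads are 19 mm wide; open, the fingers measure 130 mm over their backs; the gripper's body (75 mm by 190 mm) begins 47 mm behind the grasp point.
Start: joints at [-0.103, 0.434, 0.025, 1.573, -0.012, 1.134, -0.075], TCP at [0.625, -0, 0.202] pointing down, gripper open.
Joint ranges: [-2.62, 2.62], [-0.44, 2.09], [-1.27, 1.32], [0.08, 2.57], [-1.32, 4.46], [0.12, 2], [-2.74, 2.74]. Speed limits (rad/s): [2.22, 2.22, 3.01, 3.01, 3.14, 3.14, 3.14].

### API

Orientations are given as a rotation vector (axis times angle).
In Python, from cell import observe, get_image, sign_off, find_in, trace, place_of gives the robot as it stands. The module is installed in compiled form; this text tells all that it offers.
- The arm moves only by the shell command python3 -m handwheel 'ROWS' [OPENING] [FORCE]. ROWS is JSON, a list of rows, each a list of 6 numbers: the shift along the tool's x, y, z each as a share of 0.02 m, from -1 to 1, then the turn, a rotation vector about the tool's x, y, z each as a share of 4 degrees, from -1 to 1. A call has 1 to 8 rows; each row shifts and turns the commanded pose from where the row before left it, along the tool's axes as they then stand; what a row does not reach is not made up. A row lasts 1/12 s, in which the tool goes at most 41.7 mm and 7.16 degrees, less where a joint would pass 70% of its speed; a pose out of reach is approached as far as the arm can. A call with a number of a shift or a turn outside -1 to 1 is refused whole. A call with a gripper value outside its range is refused whole. OPENING is the opening, from 0 (shut) to 1 (fully open), set as the call begins (- or left out, the last holds). The fingers move at their own pace and stop on an object; FORCE is the grip in N (left out, the last holds). Time passes only in rows, so rows that do not move let the fingers close. It gives the time, the measured TCP pose, the force, the opening and the grip force at its end, in the units of the state.
- observe(): the state, without advancing time (a new reading comes with each control period).
- get_image(name): name is "scene" or "side" or "wrist"; returns a dict with "image" (400x640x3 uint8, red, green, blue), "fx", "fy", "cx", "cy" (pixels), "position" and "orientation" of the camera in the world. Camera axes: x right, y down, z forward; pixel columns grow to the right and rows downward; lengths in m; the calibration is good to about 2 mm. The wrist camera is an equidistant fisheye: a pixel r from the principal point sees the ray r / f radians off the axis. A picture is of the moment at which its call begins. There is no depth.
- sign_off(): hands the job in; it is judged then, once.
Trained networks look in the newest picture that a camera, given by its name, has taken for a name from the list of things; names that differ only in an ending like _2 or _b are one class to them, and where a whole thing is asked for, a point or a joint stands for the part that bears it (a point fixed in the world has none). Each returns a list of dicts, best first, with "score" (0 to 1); they miss things now and then, are a little off and sometimes report something else, mostly with a low value. They report only what shows in the picture. A call takes as long as a camera call.
- find_in(label, camera): "rect" ([centre column, centre row, width, height] as shares, 0 to 1, of the picture: columns of its width, rows of its height, round what is visible of it).
- trace(label, camera): "region" (400x640 bool, what is visible of it) and "rect" ([centre column, centre row, width, height] as shares, 0 to 1, of the picture: columns of its width, rows of its height, round what is visible of it).
- place_of(label, camera): "point" ([column, row] as shares, 0 to 1, of the picture: columns of its width, rows of its height: a listed point, or the origin of a listed thing).
The state is a dict: "clock": time; "joints": joint angles; "dq": joint speeds; "joint_efforts": joint torques, N m; "position": TCP position; "ee_rot": TCP orientation; "force": force on the tool from outside, world axes, zero at the start; "ft_torque": the same for the moment, N m; "width": opening from 0.0 (shut) to 1.0 (fully open); "gripper_force": force on a finger pad.
Only numpy, scipy, OpenCV 4.12 (cv2) and the standard library are available. Lean on these libraries where they do the work, as an engineer would, in place of code of your own. Each camera call takes 0.05 s, during which the arm holds its last target. There are 200 camera calls.

## Working session

There is one attempt and no reset: what is moved stays moved. The work goes in short steps, Python scripts to look and compute and a shell command to move; the robot and the scene stay as the last step left them, time stands still between calls to the robot, and variables do not carry over. Pictures are saved under pics/ and viewed, at most 10 in all, crops included, and the job is handed in when it is done.

```bash
mkdir -p pics; cat > h.py <<'E'
import numpy as np, cv2
from cell import *
from scipy.spatial.transform import Rotation as R
def rot(o):
    o=np.array(o,float)
    if o.shape==(3,3): return o
    return (R.from_rotvec(o) if o.size==3 else R.from_quat(o)).as_matrix()
def proj(im,P):
    c=(np.array(P)-im["position"])@rot(im["orientation"])
    return c[...,0]/c[...,2]*im["fx"]+im["cx"],c[...,1]/c[...,2]*im["fy"]+im["cy"]
def ray(im,u,v,z):
    d=rot(im["orientation"])@np.array([(u-im["cx"])/im["fx"],(v-im["cy"])/im["fy"],1.])
    p=np.array(im["position"]); return p+d*(z-p[2])/d[2]
E
python3 - <<'E'
from h import *
for n in("scene","side"):
    im=get_image(n); cv2.imwrite(f"pics/{n}0.png",im["image"][...,::-1])
    print(n,{k:im[k] for k in im if k!="image"})
    for l,z in(("board",0),("edge",.03),("tray_floor",.004),("silver1",.03),("green1",.03),("punch",.03)):
        for r in place_of(l,n)[:6]:
            u,v=r["point"][0]*640,r["point"][1]*400
            print(l,round(r["score"],2),round(u),round(v),ray(im,u,v,z).round(4))
    
E
```

```text
scene {'fx': 471.05653526339194, 'fy': 471.05653526339194, 'cx': 319.0452279268949, 'cy': 192.33861885152123, 'position': array([0.93055162, 0.52687695, 0.81136198]), 'orientation': array([-0.77992397, -2.68711451,  0.93465747])}
board 0.83 345 207 [0.552 0.05  0.   ]
edge 0.88 314 219 [0.6375 0.0576 0.03  ]
tray_floor 0.64 300 233 [0.6709 0.0579 0.004 ]
silver1 0.59 391 237 [0.5325 0.1776 0.03  ]
silver1 0.55 354 210 [0.5567 0.0844 0.03  ]
silver1 0.41 316 165 [ 0.5543 -0.0633  0.03  ]
green1 0.57 357 230 [0.5794 0.1281 0.03  ]
green1 0.46 331 200 [0.5811 0.0374 0.03  ]
punch 0.45 329 198 [0.5833 0.0301 0.03  ]
punch 0.43 328 179 [ 0.5555 -0.0139  0.03  ]
side {'fx': 407.00601888207314, 'fy': 407.00601888207314, 'cx': 326.3123981906827, 'cy': 197.10643577178132, 'position': array([ 0.32690314, -0.51585895,  0.62632917]), 'orientation': array([-2.28716257,  0.55197332, -0.21069706])}
board 0.69 307 206 [0.5577 0.0584 0.    ]
edge 0.67 330 235 [ 0.5537 -0.0611  0.03  ]
edge 0.56 340 185 [0.6378 0.0558 0.03  ]
tray_floor 0.91 353 189 [0.6682 0.0543 0.004 ]
silver1 0.58 332 237 [ 0.5546 -0.068   0.03  ]
silver1 0.54 272 170 [0.5249 0.1702 0.03  ]
silver1 0.5 299 195 [0.5459 0.0675 0.03  ]
green1 0.62 322 200 [0.5824 0.0316 0.03  ]
green1 0.41 303 175 [0.5791 0.1207 0.03  ]
punch 0.54 318 219 [ 0.5495 -0.0134  0.03  ]
```

View pics/scene0.png

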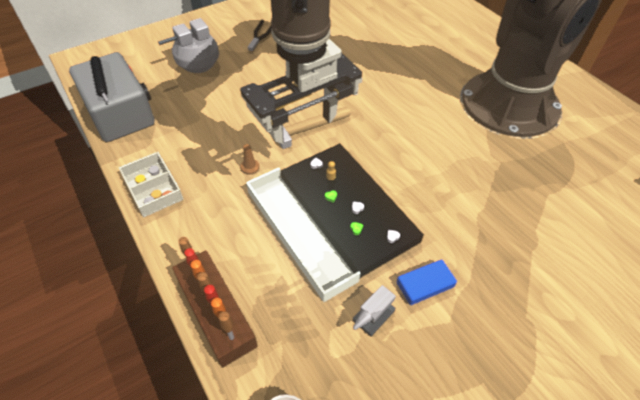

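View pics/side0.png

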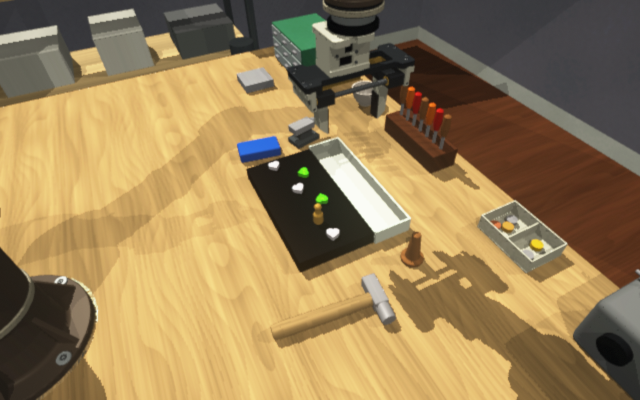

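Both views agree: the order from −y to +y is silver, punch, green, silver, green, silver. The network points differ by up to about 15 mm between cameras, so next I segment the regions and check them in the wrist camera.

```bash
cat >> h.py <<'E'
def rayw(im,u,v,z):
    x,y=(u-im["cx"])/im["fx"],(v-im["cy"])/im["fy"]; t=np.hypot(x,y)+1e-12
    d=rot(im["orientation"])@np.array([x/t*np.sin(t),y/t*np.sin(t),np.cos(t)])
    p=np.array(im["position"]); return p+d*(z-p[2])/d[2]
def locate(n,labels=(("silver1",.036),("green1",.036),("punch",.03)),thr=.3):
    im=get_image(n); f=rayw if n=="wrist" else ray
    for l,z in labels:
        for r in trace(l,n)[:4]:
            if r["score"]<thr: continue
            v,u=np.nonzero(r["region"])
            if len(u)<5: continue
            if l=="punch":
                q=[q for q in place_of(l,n)]; 
                for q in q[:2]: print(n,l,"origin",round(q["score"],2),f(im,q["point"][0]*640,q["point"][1]*400,z).round(4))
            print(n,l,round(r["score"],2),len(u),(round(u.mean()),round(v.mean())),f(im,u.mean()+.0,v.mean()+.0,z).round(4))
    return im
def board(n,im):
    f=rayw if n=="wrist" else ray
    for r in trace("board",n)[:1]:
        m=r["region"].astype(np.uint8); m=cv2.morphologyEx(m,cv2.MORPH_CLOSE,np.ones((15,15)))
        c=max(cv2.findContours(m,0,2)[0],key=cv2.contourArea)[:,0]
        w=np.array([f(im,u,v,.03)[:2] for u,v in c])
        b=cv2.minAreaRect((w*1000).astype(np.float32)); print(n,"board",round(r["score"],2),b,cv2.boxPoints(b).round(1).tolist())
E
python3 - <<'E'
from h import *
for n in("scene","side","wrist"):
    im=locate(n); board(n,im)
    if n=="wrist": cv2.imwrite("pics/w0.png",im["image"][...,::-1]); print({k:im[k] for k in im if k!="image"})
o=observe();print(o["position"],rot(o["ee_rot"]).round(3))
E
```

```text
scene silver1 0.75 1274 (375, 311) [0.6541 0.287  0.036 ]
scene silver1 0.65 91 (357, 207) [0.5488 0.0842 0.036 ]
scene silver1 0.43 112 (393, 236) [0.5305 0.1801 0.036 ]
scene green1 0.68 126 (357, 228) [0.5795 0.1257 0.036 ]
scene board 0.69 ((595.0728759765625, 61.27147674560547), (323.08233642578125, 249.8738250732422), 89.83177185058594) [[469.70001220703125, -99.9000015258789], [719.5, -100.5999984741211], [720.5, 222.39999389648438], [470.6000061035156, 223.1999969482422]]
side silver1 0.54 65 (274, 166) [0.5314 0.1747 0.036 ]
side silver1 0.41 110 (333, 234) [ 0.557  -0.0648  0.036 ]
side green1 0.45 103 (321, 199) [0.579  0.0288 0.036 ]
side punch origin 0.57 [ 0.547  -0.0179  0.03  ]
side punch 0.73 183 (318, 215) [ 0.5559 -0.0022  0.03  ]
side board 0.82 ((590.43505859375, 47.728858947753906), (331.3304748535156, 249.33384704589844), 89.78299713134766) [[465.1000061035156, -117.5], [714.5, -118.4000015258789], [715.7000122070312, 212.89999389648438], [466.3999938964844, 213.89999389648438]]
wrist silver1 0.82 291 (268, 233) [ 0.5567 -0.0616  0.036 ]
wrist silver1 0.7 318 (
[... 194 characters left out ...]
036 ]
wrist punch origin 0.9 [ 0.5444 -0.0186  0.03  ]
wrist punch 0.85 368 (256, 200) [ 0.5431 -0.0219  0.03  ]
wrist board 0.81 ((593.0949096679688, 63.40193176269531), (315.2176818847656, 240.60882568359375), 89.64347839355469) [[471.79998779296875, -93.5], [712.4000244140625, -95.0], [714.4000244140625, 220.3000030517578], [473.79998779296875, 221.8000030517578]]
{'fx': 309.70691628693146, 'fy': 309.70691628693146, 'cx': 323.1110839878065, 'cy': 201.2439290084915, 'position': array([0.62407319, 0.06821308, 0.38389357]), 'orientation': array([ 2.88643326e+00, -2.50701654e-03, -3.84757928e-05])}
[ 6.25028802e-01 -3.23229638e-05  2.01543587e-01] [[ 0.  1.  0.]
 [ 1. -0. -0.]
 [-0.  0. -1.]]
```

View pics/w0.png

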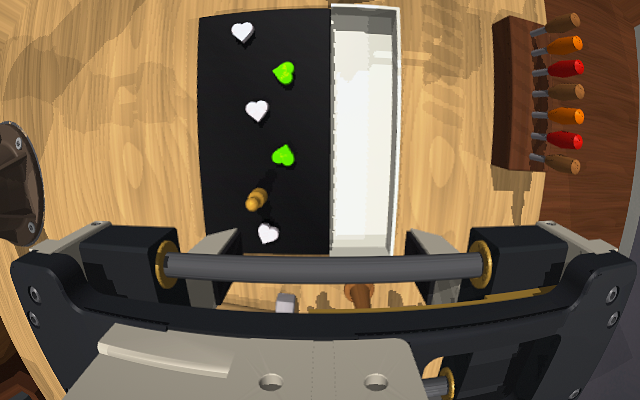

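Wrist view: fingers open along world x, so tool x = world y, tool y = world x and tool z is down. Board edge is at column 330 (x≈0.638), aligned with the axes. Silver hearts are at (0.556,−0.063), (0.549,0.084) and (0.531,0.178). I'll push with shut fingers along tool +y, starting with the −y heart.

```bash
python3 -m handwheel '[[-0.4,-0.7,0.5,0,0,0],[-0.4,-0.7,0.5,0,0,0],[-0.4,-0.7,0.5,0,0,0],[-0.4,-0.7,0.5,0,0,0],[-0.4,-0.7,0.5,0,0,0],[-0.4,-0.7,0.5,0,0,0],[-0.4,-0.7,0.5,0,0,0],[-0.4,-0.7,0.5,0,0,0]]' 0 20
python3 -m handwheel '[[0,0,0.5,0,0,0],[0,0,0.5,0,0,0],[0,0,0.5,0,0,0],[0,0,0,0,0,0],[0,0,0,0,0,0]]'
python3 - <<'E'
from h import *
im=locate("wrist"); cv2.imwrite("pics/w1.png",im["image"][...,::-1])
q=place_of("edge","wrist")[:2]
for r in q: print("edge",r["score"],rayw(im,r["point"][0]*640,r["point"][1]*400,.03))
print(observe()["position"],observe()["width"])
E
```

```text
clock: 2.22
position: [0.5124, -0.0644, 0.1213]
ee_rot: [2.221, 2.221, 0.0]
force: [-0.6, -0.1, 0.6]
width: 0.47
gripper_force: 0.0
clock: 2.63
position: [0.5133, -0.0634, 0.091]
ee_rot: [-2.22, -2.222, 0.001]
force: [0.2, -0.1, -0.1]
width: 0.107
gripper_force: 0.0
wrist silver1 0.83 666 (378, 207) [ 0.5565 -0.062   0.036 ]
wrist silver1 0.59 645 (371, 24) [0.5489 0.0838 0.036 ]
wrist green1 0.82 696 (409, 91) [0.5786 0.0308 0.036 ]
wrist green1 0.47 1003 (474, 290) [ 0.6584 -0.1465  0.036 ]
wrist punch origin 0.65 [ 0.548  -0.0205  0.03  ]
wrist punch 0.7 687 (372, 152) [ 0.5507 -0.0184  0.03  ]
edge 0.58 [0.63598394 0.05553012 0.03      ]
[ 0.51343488 -0.06393829  0.09192728] 0.006407975836058229
```

View pics/w1.png

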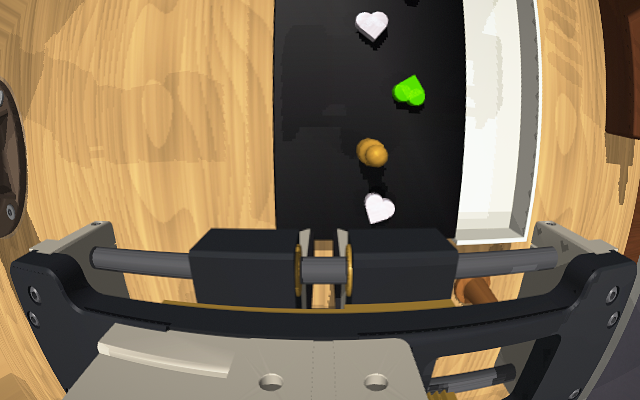

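Silver A is at pixel (378,207), just ahead of the fingers; the punch at (372,152) is clear of the lane. Descending.

```bash
python3 -m handwheel '[[0,0,0.7,0,0,0],[0,0,0.7,0,0,0],[0,0,0.7,0,0,0],[0,0,0.5,0,0,0],[0,0,0.25,0,0,0],[0,0,0,0,0,0],[0,0,0,0,0,0]]'; python3 -c "
from h import *
print(observe()['position'])
im=locate('wrist',(('silver1',.036),('punch',.03)))"
```

```text
clock: 3.52
position: [0.5132, -0.064, 0.0347]
ee_rot: [2.222, 2.221, 0.0]
force: [0.4, 0.5, -0.1]
width: 0.007
gripper_force: 0.0
[ 0.51315877 -0.06403557  0.03474694]
wrist silver1 0.96 458 (391, 222) [ 0.5544 -0.0565  0.036 ]
wrist silver1 0.76 388 (384, 6) [0.5489 0.077  0.036 ]
wrist punch origin 0.59 [ 0.5489 -0.0188  0.03  ]
wrist punch 0.87 1282 (387, 162) [ 0.5519 -0.0197  0.03  ]
```

```bash
python3 -m handwheel '[[0,0.2,0.08,0,0,0],[0,0.4,0,0,0,0],[0,0.4,0,0,0,0],[0,0.4,0,0,0,0],[0,0.4,0,0,0,0],[0,0.4,0,0,0,0],[0,0.4,0,0,0,0],[0,0,0,0,0,0]]'; python3 -c "
from h import *
print(observe()['position'])
im=locate('wrist',(('silver1',.036),('punch',.03)))
cv2.imwrite('pics/w2.png',im['image'][...,::-1])"
```

```text
clock: 4.38
position: [0.5671, -0.0639, 0.033]
ee_rot: [2.221, 2.221, 0.002]
force: [0.2, 0.3, 0.6]
width: 0.006
gripper_force: 0.0
[ 0.56710382 -0.06386644  0.03296344]
wrist silver1 0.73 312 (295, 5) [0.5499 0.0759 0.036 ]
wrist silver1 0.59 545 (307, 223) [ 0.5564 -0.0561  0.036 ]
wrist punch origin 0.78 [ 0.5466 -0.0176  0.03  ]
wrist punch 0.84 1222 (289, 162) [ 0.5455 -0.0193  0.03  ]
wrist punch origin 0.78 [ 0.5466 -0.0176  0.03  ]
wrist punch 0.4 1242 (345, 77) [0.5793 0.0315 0.03  ]
```

View pics/w2.png

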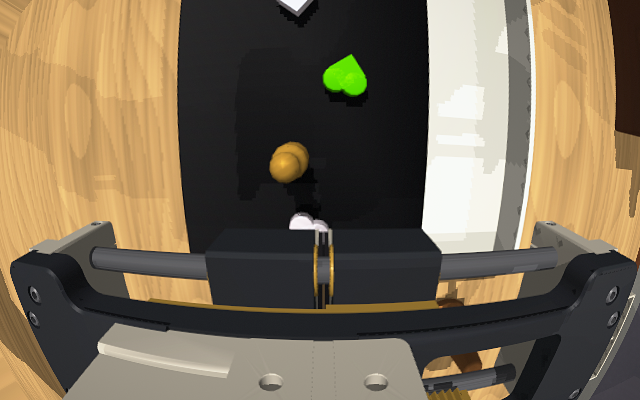

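The heart seems to sit at (307,223), beside or under the fingers rather than ahead of them. I'll check from the side camera.

```bash
python3 -c "
from h import *
a=get_image('side');b=get_image('scene')
u,v=proj(a,[.556,-.062,.04]);u2,v2=proj(b,[.556,-.062,.04]);print(u,v,u2,v2)
f=lambda i,u,v:cv2.resize(i['image'][int(v)-50:int(v)+50,int(u)-50:int(u)+50],(400,400),interpolation=2)
cv2.imwrite('pics/s2.png',np.hstack([f(a,u,v),f(b,u2,v2)])[...,::-1])
o=observe();print(o['force'],o['joint_efforts'])"
```

```text
331.5920137755962 231.3756360452799 316.09310892663814 162.24370323307437
[-0.59846296  0.89847287  0.47264516] [-1.46423571e-02 -6.54911542e+01  1.09068878e+00 -2.27550423e+01
 -4.13797901e-02  4.43871506e-02  9.81302310e-05]
```

View pics/s2.png

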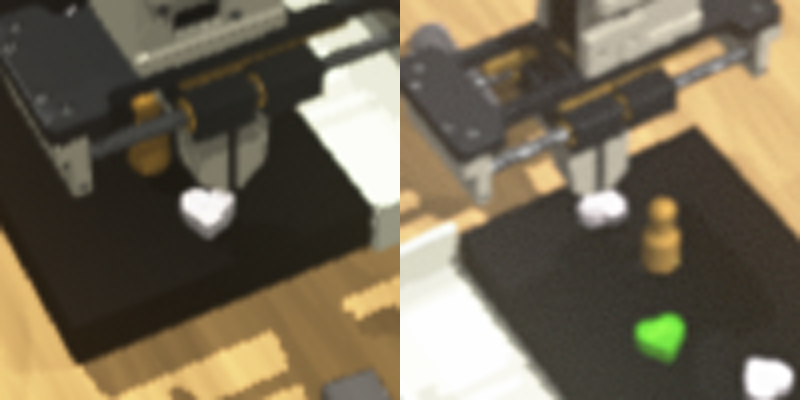

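```bash
python3 -c "
from h import *
a=get_image('side');b=get_image('scene');P=observe()['position']
print(proj(a,P),proj(b,P))
for z in (.03,.033,.036,.04,.045,.05): print(z,ray(a,340.3,228.4,z)[:2].round(4),ray(b,315.6,160.2,z)[:2].round(4))"
```

```text
(np.float64(336.17332629207965), np.float64(232.88453343357213)) (np.float64(312.2431981908547), np.float64(165.36120597846036))
0.03 [ 0.5784 -0.0553] [ 0.5488 -0.0754]
0.033 [ 0.5772 -0.0576] [ 0.5503 -0.0731]
0.036 [ 0.5759 -0.0599] [ 0.5517 -0.0708]
0.04 [ 0.5742 -0.063 ] [ 0.5537 -0.0677]
0.045 [ 0.5721 -0.0669] [ 0.5561 -0.0639]
0.05 [ 0.57   -0.0708] [ 0.5586 -0.06  ]
```

Triangulation puts the fingertips about 10 mm higher than reported when shut: they passed over the heart, which hasn't moved. I'll back off and feel for the board.

```bash
python3 -m handwheel '[[0,-0.6,-0.1,0,0,0],[0,-0.7,0,0,0,0],[0,-0.7,0,0,0,0],[0,-0.7,0,0,0,0],[0,0,0.1,0,0,0],[0,0,0.1,0,0,0],[0,0,0,0,0,0]]'
python3 -m handwheel '[[0,0,0.1,0,0,0],[0,0,0,0,0,0]]'
python3 -m handwheel '[[0,0,0.1,0,0,0],[0,0,0,0,0,0]]'
```

```text
clock: 5.42
position: [0.5118, -0.064, 0.0308]
ee_rot: [2.221, 2.221, 0.001]
force: [0.6, 0.3, 0.3]
width: 0.007
gripper_force: 0.0
clock: 5.58
position: [0.5117, -0.064, 0.0286]
ee_rot: [2.221, 2.221, 0.0]
force: [-0.0, 0.4, -0.7]
width: 0.004
gripper_force: 0.0
clock: 5.75
position: [0.5111, -0.064, 0.0266]
ee_rot: [-2.221, -2.221, 0.0]
force: [-0.8, -0.9, -0.2]
width: 0.005
gripper_force: 0.0
```

```bash
python3 -m handwheel '[[0,0,0.1,0,0,0],[0,0,0,0,0,0]]'
python3 -m handwheel '[[0,0,0.1,0,0,0],[0,0,0,0,0,0]]'
```

```text
clock: 5.92
position: [0.5109, -0.064, 0.0246]
ee_rot: [-2.221, -2.221, 0.0]
force: [-0.3, 0.2, 0.3]
width: 0.002
gripper_force: 0.0
clock: 6.08
position: [0.5109, -0.064, 0.0227]
ee_rot: [-2.221, -2.221, 0.0]
force: [0.1, 0.1, 0.3]
width: 0.004
gripper_force: 0.0
```

```bash
python3 -m handwheel '[[0,0,0.08,0,0,0],[0,0,0,0,0,0]]'
python3 -m handwheel '[[0,0.3,0,0,0,0],[0,0.4,0,0,0,0],[0,0.4,0,0,0,0],[0,0.4,0,0,0,0],[0,0.4,0,0,0,0],[0,0,0,0,0,0]]'; python3 -c "
from h import *
a=get_image('side');b=get_image('scene');P=observe()['position'];print(P)
u,v=proj(a,[.57,-.062,.04]);u2,v2=proj(b,[.57,-.062,.04])
f=lambda i,u,v:cv2.resize(i['image'][int(v)-50:int(v)+50,int(u)-50:int(u)+50],(400,400),interpolation=2)
cv2.imwrite('pics/s3.png',np.hstack([f(a,u,v),f(b,u2,v2)])[...,::-1])"
```

```text
clock: 6.25
position: [0.5109, -0.064, 0.0211]
ee_rot: [-2.221, -2.221, 0.0]
force: [-0.4, 0.1, -0.1]
width: 0.005
gripper_force: 0.0
clock: 6.75
position: [0.5514, -0.0639, 0.0214]
ee_rot: [2.22, 2.221, 0.002]
force: [1.2, 0.0, -0.8]
width: 0.002
gripper_force: 0.0
[ 0.54925069 -0.06397429  0.02116476]
```

View pics/s3.png

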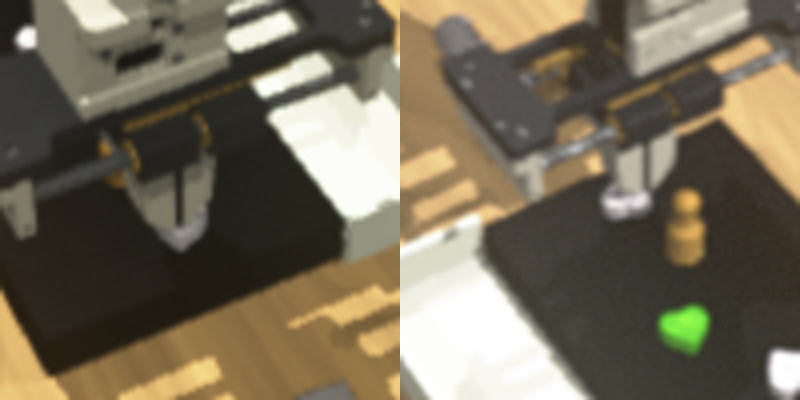

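Side view shows the fingers now down behind the heart and pushing it; the punch is clear. Sweeping on.

```bash
python3 -m handwheel '[[0,0.4,0,0,0,0],[0,0.4,0,0,0,0],[0,0.4,0,0,0,0],[0,0.4,0,0,0,0],[0,0,0,0,0,0]]'; python3 -c "
from h import *
print(observe()['position'])
im=locate('side',(('silver1',.036),('punch',.03)));im=locate('scene',(('silver1',.036),('punch',.03)))"
```

```text
clock: 7.27
position: [0.5833, -0.0639, 0.0215]
ee_rot: [2.22, 2.221, 0.002]
force: [1.4, -0.5, 0.2]
width: 0.008
gripper_force: 0.0
[ 0.58331317 -0.06388672  0.02149552]
side silver1 0.46 110 (333, 234) [ 0.5572 -0.0657  0.036 ]
scene silver1 0.61 115 (357, 207) [0.5493 0.085  0.036 ]
scene silver1 0.55 134 (393, 236) [0.5305 0.1789 0.036 ]
scene silver1 0.46 48 (318, 164) [ 0.5541 -0.0583  0.036 ]
scene punch origin 0.45 [ 0.5469 -0.0182  0.03  ]
scene punch 0.41 14132 (333, 220) [0.6064 0.0824 0.03  ]
scene punch origin 0.45 [ 0.5469 -0.0182  0.03  ]
scene punch 0.3 126 (393, 236) [0.5278 0.1765 0.03  ]
```

The heart still hasn't moved, at pixel (333,234), so the tip offset is larger than I thought. Backing off and feeling down until there is real contact.

```bash
python3 -m handwheel '[[0,-0.6,-0.1,0,0,0],[0,-0.8,0,0,0,0],[0,-0.8,0,0,0,0],[0,-0.8,0,0,0,0],[0,-0.6,0,0,0,0],[0,0,0.2,0,0,0],[0,0,0,0,0,0]]'
python3 -m handwheel '[[0,0,0.1,0,0,0],[0,0,0,0,0,0]]'
python3 -m handwheel '[[0,0,0.1,0,0,0],[0,0,0,0,0,0]]'
```

```text
clock: 8.25
position: [0.5086, -0.064, 0.0191]
ee_rot: [-2.222, -2.221, 0.0]
force: [0.1, 0.7, -0.1]
width: 0.005
gripper_force: 0.0
clock: 8.42
position: [0.5099, -0.064, 0.0171]
ee_rot: [2.221, 2.221, 0.001]
force: [0.2, -1.1, 0.7]
width: 0.004
gripper_force: 0.0
clock: 8.58
position: [0.5093, -0.064, 0.015]
ee_rot: [-2.221, -2.221, 0.0]
force: [-0.4, 0.1, -0.1]
width: 0.008
gripper_force: 0.0
```

```bash
python3 -c "
from h import *
a=get_image('side');b=get_image('scene');P=observe()['position'];print(P)
u,v=proj(a,[.53,-.062,.04]);u2,v2=proj(b,[.53,-.062,.04]);print(u,v,u2,v2)
f=lambda i,u,v:cv2.resize(i['image'][int(v)-40:int(v)+40,int(u)-40:int(u)+40],(400,400),interpolation=2)
cv2.imwrite('pics/s4.png',np.hstack([f(a,u,v),f(b,u2,v2)])[...,::-1])"
```

```text
[ 0.50919606 -0.06397841  0.01517554]
319.29820362305827 236.22681419265595 325.98212107176187 157.6202116038641
```

View pics/s4.png

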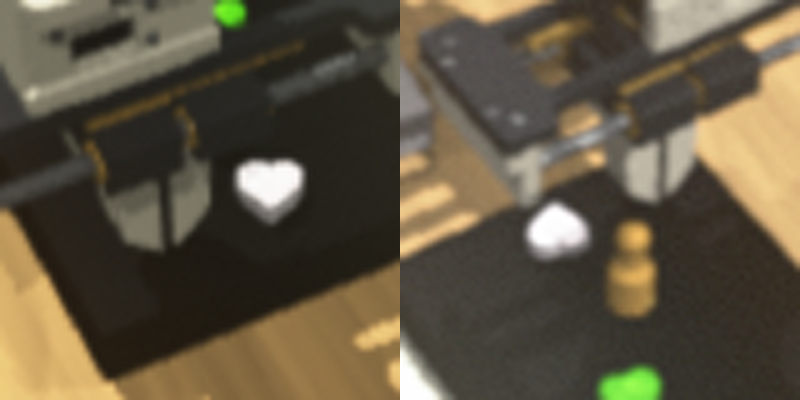

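```bash
python3 -c "
from h import *
a=get_image('side');b=get_image('scene')
print(proj(a,np.array([[.509,-.064,z] for z in (.015,.03,.035,.04)])),proj(b,np.array([[.509,-.064,z] for z in (.015,.03,.035,.04)])))
for z in (.015,.02,.025,.03,.035,.04): print(z,ray(a,312.3,246.2,z)[:2].round(4),ray(b,337,158.2,z)[:2].round(4))"
python3 -m handwheel '[[0,0,0.1,0,0,0],[0,0,0,0,0,0]]'
```

```text
(array([310.22241601, 309.87081004, 309.75145822, 309.63100671]), array([249.37672719, 244.37187398, 242.6729882 , 240.9584493 ])) (array([333.01150034, 333.21539803, 333.28436868, 333.35385103]), array([160.9170025 , 156.43330288, 154.91664183, 153.38872862]))
0.015 [ 0.5158 -0.0589] [ 0.4966 -0.0661]
0.02 [ 0.5143 -0.0626] [ 0.4993 -0.0624]
0.025 [ 0.5127 -0.0663] [ 0.5021 -0.0587]
0.03 [ 0.5112 -0.0701] [ 0.5048 -0.055 ]
0.035 [ 0.5096 -0.0738] [ 0.5075 -0.0512]
0.04 [ 0.5081 -0.0775] [ 0.5102 -0.0475]
clock: 8.95
position: [0.5089, -0.064, 0.0131]
ee_rot: [-2.221, -2.221, 0.0]
force: [-0.8, -0.1, 0.4]
width: 0.004
gripper_force: 0.0
```

```bash
python3 -m handwheel '[[0,0,0.1,0,0,0],[0,0,0,0,0,0]]'
python3 -m handwheel '[[0,0,0.05,0,0,0],[0,0,0,0,0,0]]';python3 -m handwheel '[[0,0,0.05,0,0,0],[0,0,0,0,0,0]]'
```

```text
clock: 9.12
position: [0.5089, -0.064, 0.011]
ee_rot: [-2.221, -2.221, 0.0]
force: [-0.3, 0.4, -0.1]
width: 0.007
gripper_force: 0.0
clock: 9.28
position: [0.5089, -0.064, 0.0102]
ee_rot: [-2.221, -2.221, 0.0]
force: [-0.4, -0.5, 0.1]
width: 0.008
gripper_force: 0.0
clock: 9.45
position: [0.509, -0.064, 0.0092]
ee_rot: [-2.221, -2.221, 0.0]
force: [0.3, 0.4, 0.4]
width: -0.001
gripper_force: 0.0
```

```bash
for i in 1; do python3 -m handwheel '[[0,0,0.05,0,0,0],[0,0,0,0,0,0]]' | sed -n '2p;4p'; python3 -m handwheel '[[0,0,0.05,0,0,0],[0,0,0,0,0,0]]'| sed -n '2p;4p'; python3 -m handwheel '[[0,0,0.05,0,0,0],[0,0,0,0,0,0]]'| sed -n '2p;4p'; done; python3 -c "
from h import *
a=get_image('side');b=get_image('scene');P=observe()['position'];print(P)
u,v=proj(a,[.53,-.062,.04]);u2,v2=proj(b,[.53,-.062,.04]);print(u,v,u2,v2)
f=lambda i,u,v:cv2.resize(i['image'][int(v)-30:int(v)+30,int(u)-30:int(u)+30],(400,400),interpolation=0)
cv2.imwrite('pics/s5.png',np.hstack([f(a,u,v),f(b,u2,v2)])[...,::-1])"
```

```text
position: [0.5089, -0.064, 0.0082]
force: [-0.4, -1.3, 0.1]
position: [0.509, -0.064, 0.0072]
force: [-1.1, 0.7, -0.0]
position: [0.5089, -0.064, 0.0062]
force: [-0.5, 0.0, -0.2]
[ 0.50901499 -0.06403604  0.00629994]
319.29820362305827 236.22681419265595 325.98212107176187 157.6202116038641
```

View pics/s5.png

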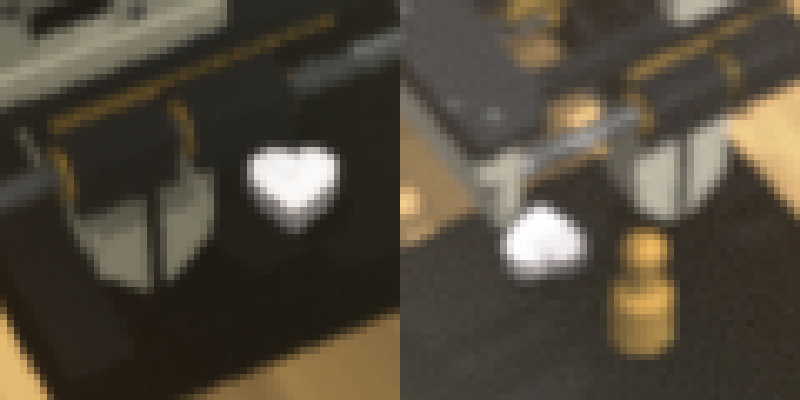

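```bash
python3 -c "
from h import *
a=get_image('side');b=get_image('scene')
for z in (.02,.025,.03,.035,.04): print(z,ray(a,311.5,249.8,z)[:2].round(4),ray(b,337,159.5,z)[:2].round(4))"
python3 -m handwheel '[[0,0,0.05,0,0,0],[0,0,0,0,0,0]]'
```

```text
0.02 [ 0.5092 -0.0697] [ 0.5016 -0.0591]
0.025 [ 0.5077 -0.0734] [ 0.5043 -0.0554]
0.03 [ 0.5062 -0.0771] [ 0.507  -0.0517]
0.035 [ 0.5047 -0.0808] [ 0.5097 -0.048 ]
0.04 [ 0.5032 -0.0844] [ 0.5124 -0.0443]
clock: 10.32
position: [0.509, -0.064, 0.0052]
ee_rot: [-2.222, -2.221, 0.0]
force: [-0.2, 0.5, -0.3]
width: 0.011
gripper_force: 0.0
```

Both cameras see opposite side faces of the fingers. Allowing for that, the tip sits about 22–25 mm above the reported TCP, so it is now just above the board. Pushing.

```bash
python3 -m handwheel '[[0,0.3,0,0,0,0],[0,0.4,0,0,0,0],[0,0.4,0,0,0,0],[0,0.4,0,0,0,0],[0,0.4,0,0,0,0],[0,0.4,0,0,0,0],[0,0,0,0,0,0]]'; python3 -c "
from h import *
print(observe()['position'])
im=locate('side',(('silver1',.036),('punch',.03)));im=locate('scene',(('silver1',.036),('punch',.03)))"
```

```text
clock: 10.9
position: [0.5573, -0.0639, 0.0054]
ee_rot: [2.22, 2.221, 0.002]
force: [0.8, -0.9, 0.4]
width: 0.005
gripper_force: 0.0
[ 0.55733687 -0.06390883  0.00539819]
side silver1 0.52 56 (297, 189) [0.5461 0.0813 0.036 ]
side silver1 0.46 74 (274, 166) [0.532  0.1747 0.036 ]
scene silver1 0.44 104 (358, 207) [0.5486 0.0858 0.036 ]
scene silver1 0.41 95 (307, 166) [ 0.5783 -0.0658  0.036 ]
```

The heart moves now (x≈0.578). Sweeping on to the edge.

```bash
python3 -m handwheel '[[0,0.4,0,0,0,0],[0,0.4,0,0,0,0],[0,0.4,0,0,0,0],[0,0.4,0,0,0,0],[0,0.4,0,0,0,0],[0,0,0,0,0,0]]'; python3 -c "
from h import *
print(observe()['position'])
im=locate('scene',(('silver1',.036),));im=locate('side',(('silver1',.036),))"
```

```text
clock: 11.7
position: [0.5973, -0.0639, 0.0054]
ee_rot: [2.22, 2.221, 0.002]
force: [-0.2, 0.2, 0.9]
width: 0.007
gripper_force: 0.0
[ 0.59728477 -0.06393272  0.00543838]
scene silver1 0.67 74 (358, 207) [0.5479 0.0855 0.036 ]
scene silver1 0.6 117 (393, 236) [0.5302 0.1791 0.036 ]
side silver1 0.59 85 (297, 188) [0.549  0.0839 0.036 ]
```

```bash
cat >> h.py <<'E'
def white(n,x0,x1,y0,y1,z=.038):
    im=get_image(n);f=rayw if n=="wrist" else ray
    m=cv2.inRange(im["image"],(150,150,150),(255,255,255))
    k,l,s,c=cv2.connectedComponentsWithStats(m)
    for i in range(1,k):
        if s[i][4]<12: continue
        p=f(im,*c[i],z)
        if x0<p[0]<x1 and y0<p[1]<y1: print(n,"white",s[i].tolist(),p.round(4))
    return im
E
python3 -c "
from h import *
white('scene',.5,.72,-.12,.02);white('side',.5,.72,-.12,.02)"
python3 -m handwheel '[[0,0.4,0,0,0,0],[0,0.4,0,0,0,0],[0,0,0,0,0,0]]'
python3 -c "
from h import *
white('scene',.5,.72,-.12,.02);white('side',.5,.72,-.12,.02)"
```

```text
scene white [306, 161, 5, 11, 36] [ 0.5762 -0.0651  0.038 ]
scene white [297, 165, 6, 10, 44] [ 0.5967 -0.064   0.038 ]
scene white [285, 169, 12, 10, 84] [ 0.6206 -0.064   0.038 ]
side white [376, 181, 5, 5, 15] [0.7079 0.0155 0.038 ]
side white [367, 184, 5, 6, 21] [0.6836 0.0137 0.038 ]
side white [385, 191, 5, 5, 13] [ 0.7078 -0.0191  0.038 ]
side white [372, 195, 9, 6, 34] [ 0.6805 -0.0204  0.038 ]
side white [361, 198, 50, 35, 803] [ 0.6639 -0.0742  0.038 ]
clock: 12.25
position: [0.6129, -0.064, 0.0056]
ee_rot: [2.22, 2.22, 0.002]
force: [0.5, 0.1, 0.9]
width: 0.002
gripper_force: 0.5
scene white [298, 164, 5, 12, 38] [ 0.5949 -0.0651  0.038 ]
scene white [278, 168, 18, 14, 118] [ 0.6292 -0.0637  0.038 ]
side white [376, 181, 5, 5, 15] [0.7079 0.0155 0.038 ]
side white [385, 191, 5, 5, 12] [ 0.7079 -0.0199  0.038 ]
side white [368, 198, 43, 35, 646] [ 0.6669 -0.0769  0.038 ]
```

Heart is at x≈0.62, straight ahead of the fingers. Pushing it over the edge.

```bash
python3 -m handwheel '[[0,0.4,0,0,0,0],[0,0.4,0,0,0,0],[0,0.4,0,0,0,0],[0,0.4,0,0,0,0],[0,0.3,0,0,0,0],[0,0,0,0,0,0]]'
python3 -m handwheel '[[0,-0.2,-0.7,0,0,0],[0,0,-1,0,0,0],[0,0,-1,0,0,0],[0.3,-0.5,-1,0,0,0],[1,-0.8,0,0,0,0],[1,-0.8,0,0,0,0],[1,-0.8,0,0,0,0],[1,-0.8,0,0,0,0]]'
python3 -m handwheel '[[1,-0.8,0,0,0,0],[1,-0.8,0,0,0,0],[1,-0.8,0,0,0,0],[0,0,0,0,0,0]]'
python3 -c "
from h import *
print(observe()['position'])
im=locate('scene');im=locate('side');im=locate('wrist')
"
```

```text
clock: 12.85
position: [0.6506, -0.0639, 0.0053]
ee_rot: [2.221, 2.221, 0.001]
force: [-0.2, -0.0, 0.1]
width: 0.005
gripper_force: 0.0
clock: 13.52
position: [0.5697, 0.0225, 0.0805]
ee_rot: [2.222, 2.221, 0.001]
force: [0.0, 0.5, 0.1]
width: 0.004
gripper_force: 0.0
clock: 13.85
position: [0.5191, 0.0866, 0.0801]
ee_rot: [-2.213, -2.226, -0.0]
force: [-1.1, 0.6, 0.0]
width: 0.007
gripper_force: 0.0
[0.51908241 0.08660729 0.08012082]
scene silver1 0.47 105 (357, 208) [0.5496 0.0861 0.036 ]
scene silver1 0.41 108 (393, 236) [0.5305 0.1802 0.036 ]
scene green1 0.5 103 (331, 196) [0.5785 0.0317 0.036 ]
scene green1 0.45 110 (356, 228) [0.5801 0.126  0.036 ]
scene punch origin 0.65 [ 0.5466 -0.0205  0.03  ]
scene punch 0.49 93 (331, 174) [ 0.5419 -0.0244  0.03  ]
scene punch origin 0.65 [ 0.5466 -0.0205  0.03  ]
scene punch 0.35 13233 (332, 223) [0.6126 0.0877 0.03  ]
side silver1 0.64 101 (299, 188) [0.5512 0.0816 0.036 ]
side silver1 0.52 56 (273, 167) [0.5283 0.1735 0.036 ]
side green1 0.59 100 (303, 173) [0.5803 0.1235 0.036 ]
side green1 0.58 87 (322, 199) [0.5802 0.0279 0.036 ]
side punch origin 0.65 [ 0.551  -0.0178  0.03  ]
side punch origin 0.6 [0.6309 0.2408 0.03  ]
side punch 0.73 184 (318, 215) [ 0.5556 -0.0026  0.03  ]
wrist silver1 0.77 777 (336, 82) [0.5315 0.1791 0.036 ]
wrist silver1 0.56 754 (358, 209) [0.5491 0.0851 0.036 ]
wrist green1 0.58 730 (402, 156) [0.5808 0.1258 0.036 ]
```

The bystanders are unmoved. Now silver B at (0.549, 0.085): back a little, lower, then push.

```bash
python3 -m handwheel '[[-0.08,-0.6,0,0,0,0],[0,0,0.8,0,0,0],[0,0,0.8,0,0,0],[0,0,0.8,0,0,0],[0,0,0.8,0,0,0],[0,0,0.5,0,0,0],[0,0,0,0,0,0],[0,0,0,0,0,0]]'
python3 -m handwheel '[[0,0.4,0,0,0,0],[0,0.4,0,0,0,0],[0,0.4,0,0,0,0],[0,0.4,0,0,0,0],[0,0.4,0,0,0,0],[0,0.4,0,0,0,0],[0,0.4,0,0,0,0],[0,0.4,0,0,0,0]]'
python3 -c "
from h import *
print(observe()['position'])
white('scene',.5,.72,.05,.12);white('side',.5,.72,.05,.12)"
```

```text
clock: 15.27
position: [0.5111, 0.0805, 0.0054]
ee_rot: [-2.221, -2.221, -0.0]
force: [1.3, -0.5, -2.1]
width: 0.001
gripper_force: 0.0
clock: 15.93
position: [0.5759, 0.0804, 0.0053]
ee_rot: [2.222, 2.221, 0.0]
force: [0.2, 0.4, 0.4]
width: 0.002
gripper_force: 0.4
[0.57587923 0.08037073 0.00531172]
scene white [246, 168, 114, 134, 4507] [0.6821 0.0886 0.038 ]
scene white [351, 207, 5, 7, 19] [0.5608 0.0863 0.038 ]
scene white [330, 210, 18, 12, 116] [0.5955 0.0823 0.038 ]
scene white [318, 214, 8, 10, 32] [0.6262 0.0696 0.038 ]
side white [319, 177, 8, 7, 36] [0.6067 0.0789 0.038 ]
```

```bash
python3 -m handwheel '[[0,-0.3,0,0,0,0],[0.15,0,0,0,0,0],[0,0.3,0,0,0,0],[0,0.4,0,0,0,0],[0,0.4,0,0,0,0],[0,0.4,0,0,0,0],[0,0.4,0,0,0,0],[0,0,0,0,0,0]]'
python3 -c "
from h import *
print(observe()['position'])
white('scene',.5,.72,.05,.12);white('side',.5,.72,.05,.12)"
```

```text
clock: 16.7
position: [0.6093, 0.0833, 0.0054]
ee_rot: [2.221, 2.22, 0.002]
force: [0.5, -0.6, 0.3]
width: 0.004
gripper_force: 0.0
[0.60929073 0.08327333 0.00537536]
scene white [246, 168, 114, 134, 3822] [0.683  0.1055 0.038 ]
scene white [338, 215, 5, 8, 20] [0.5957 0.0897 0.038 ]
scene white [330, 219, 5, 6, 26] [0.6137 0.089  0.038 ]
side white [352, 154, 18, 20, 68] [0.7083 0.0864 0.038 ]
```

```bash
python3 -m handwheel '[[0,0.4,0,0,0,0],[0,0.4,0,0,0,0],[0,0.4,0,0,0,0],[0,0.4,0,0,0,0],[0,0.4,0,0,0,0],[0,0.2,0,0,0,0],[0,0,0,0,0,0]]'
python3 -m handwheel '[[0,-0.2,-0.7,0,0,0],[0,0,-1,0,0,0],[0,0,-1,0,0,0],[0.3,-0.7,-1,0,0,0],[1,-1,0,0,0,0],[1,-1,0,0,0,0],[1,-1,0,0,0,0],[0.8,-1,0,0,0,0]]'
python3 -m handwheel '[[0.5,-1,0,0,0,0],[0,-1,0,0,0,0],[0,-0.5,0,0,0,0],[0,0,0,0,0,0],[0,0,0,0,0,0]]'
python3 -c "
from h import *
print(observe()['position'])
im=locate('scene');im=locate('wrist')
"
```

```text
clock: 17.38
position: [0.6522, 0.0832, 0.0052]
ee_rot: [2.222, 2.221, 0.001]
force: [-0.2, 1.1, 0.6]
width: 0.007
gripper_force: 0.0
clock: 18.05
position: [0.5514, 0.167, 0.0806]
ee_rot: [-2.22, -2.222, -0.002]
force: [0.5, 0.1, -0.6]
width: 0.006
gripper_force: 0.0
clock: 18.47
position: [0.5035, 0.175, 0.0801]
ee_rot: [2.221, 2.22, 0.002]
force: [0.9, 0.1, 0.8]
width: 0.006
gripper_force: 0.0
[0.50351568 0.17500606 0.08014567]
scene silver1 0.58 65 (278, 191) [ 0.6655 -0.0377  0.036 ]
scene silver1 0.56 82 (393, 236) [0.5307 0.18   0.036 ]
scene silver1 0.52 91 (311, 236) [0.666 0.093 0.036]
scene punch origin 0.55 [ 0.5507 -0.019   0.03  ]
scene punch 0.62 136 (331, 171) [ 0.5371 -0.03    0.03  ]
wrist silver1 0.77 363 (472, 293) [0.6405 0.0958 0.036 ]
wrist silver1 0.72 729 (360, 207) [0.5311 0.1794 0.036 ]
```

Two hearts are in the tray. Now silver C at (0.531, 0.179).

```bash
python3 -m handwheel '[[0.2,-0.7,0,0,0,0],[0,0,0.8,0,0,0],[0,0,0.8,0,0,0],[0,0,0.8,0,0,0],[0,0,0.8,0,0,0],[0,0,0.5,0,0,0],[0,0,0,0,0,0],[0,0,0,0,0,0]]'
python3 -m handwheel '[[0,0.4,0,0,0,0],[0,0.4,0,0,0,0],[0,0.4,0,0,0,0],[0,0.4,0,0,0,0],[0,0.4,0,0,0,0],[0,0.4,0,0,0,0],[0,0.4,0,0,0,0],[0,0,0,0,0,0]]'
python3 -c "
from h import *
print(observe()['position'])
white('scene',.5,.72,.13,.22);white('side',.5,.72,.13,.22)"
```

```text
clock: 19.58
position: [0.4892, 0.1794, 0.0054]
ee_rot: [2.222, 2.221, 0.0]
force: [0.8, 0.0, 0.1]
width: 0.005
gripper_force: 0.0
clock: 20.25
position: [0.5472, 0.1792, 0.0054]
ee_rot: [2.222, 2.22, 0.002]
force: [-0.1, 0.1, -0.6]
width: 0.006
gripper_force: 0.0
[0.54720874 0.17922178 0.00541265]
scene white [385, 240, 4, 6, 21] [0.5513 0.1855 0.038 ]
scene white [372, 243, 10, 7, 41] [0.5724 0.1819 0.038 ]
scene white [363, 248, 6, 8, 23] [0.5958 0.1799 0.038 ]
side white [288, 157, 8, 6, 35] [0.5753 0.1758 0.038 ]
```

Straight ahead of the fingers; continuing to the edge.

```bash
python3 -m handwheel '[[0,0.4,0,0,0,0],[0,0.4,0,0,0,0],[0,0.4,0,0,0,0],[0,0.4,0,0,0,0],[0,0.4,0,0,0,0],[0,0.4,0,0,0,0],[0,0.4,0,0,0,0],[0,0.4,0,0,0,0]]'
python3 -m handwheel '[[0,0.4,0,0,0,0],[0,0.4,0,0,0,0],[0,0.4,0,0,0,0],[0,0.4,0,0,0,0],[0,0.4,0,0,0,0],[0,0,0,0,0,0]]'
python3 -m handwheel '[[0,-0.2,-0.7,0,0,0],[0,0,-1,0,0,0],[0,0,-1,0,0,0],[0,0,-1,0,0,0],[0,-0.8,-1,0,0,0],[0,-1,-1,0,0,0],[0,-1,-1,0,0,0],[0,-1,-1,0,0,0]]'
python3 -m handwheel '[[0,-1,-0.5,0,0,0],[0,-1,0,0,0,0],[0,-1,0,0,0,0],[0,-1,0,0,0,0],[0,0,0,0,0,0],[0,0,0,0,0,0]]'
python3 -c "
from h import *
im=locate('scene');board('scene',im)
v=im['image'][120:320,220:440]; cv2.imwrite('pics/f.png',cv2.resize(v,(660,600),interpolation=2)[...,::-1])
im=locate('side');im=locate('wrist')
"
```

```text
clock: 21.02
position: [0.6098, 0.1793, 0.0053]
ee_rot: [2.222, 2.221, -0.0]
force: [-0.6, 0.5, 1.2]
width: 0.005
gripper_force: 0.5
clock: 21.52
position: [0.6509, 0.179, 0.0052]
ee_rot: [2.222, 2.22, 0.001]
force: [0.2, -0.2, -0.1]
width: 0.003
gripper_force: 0.0
clock: 22.18
position: [0.5672, 0.1794, 0.1611]
ee_rot: [-2.221, -2.222, -0.0]
force: [0.6, -0.4, 0.6]
width: 0.009
gripper_force: 0.0
clock: 22.68
position: [0.4879, 0.1796, 0.1704]
ee_rot: [2.22, 2.223, 0.001]
force: [0.9, -0.5, 0.9]
width: 0.004
gripper_force: 0.0
scene silver1 0.53 80 (279, 191) [ 0.6649 -0.0373  0.036 ]
scene silver1 0.51 94 (348, 267) [0.6452 0.1889 0.036 ]
scene silver1 0.41 105 (311, 235) [0.6658 0.0924 0.036 ]
scene board 0.6 ((595.2918701171875, 61.656402587890625), (323.15826416015625, 248.490478515625), 89.4665298461914) [[469.5, -98.80000305175781], [718.0, -101.0999984741211], [721.0, 222.10000610351562], [472.6000061035156, 224.39999389648438]]
side silver1 0.48 77 (344, 183) [0.6443 0.0494 0.036 ]
side silver1 0.41 68 (376, 223) [ 0.6431 -0.0805  0.036 ]
side green1 0.6 93 (303, 173) [0.5804 0.1219 0.036 ]
side green1 0.4 123 (321, 200) [0.5778 0.028  0.036 ]
side punch origin 0.65 [ 0.5506 -0.0109  0.03  ]
side punch 0.59 189 (318, 215) [ 0.5561 -0.0024  0.03  ]
side punch origin 0.65 [ 0.5506 -0.0109  0.03  ]
side punch 0.48 86 (304, 173) [0.5835 0.1289 0.03  ]
wrist silver1 0.67 118 (453, 185) [0.6319 0.1838 0.036 ]
wrist green1 0.32 27 (435, 375) [ 0.6553 -0.1045  0.036 ]
```

View pics/f.png

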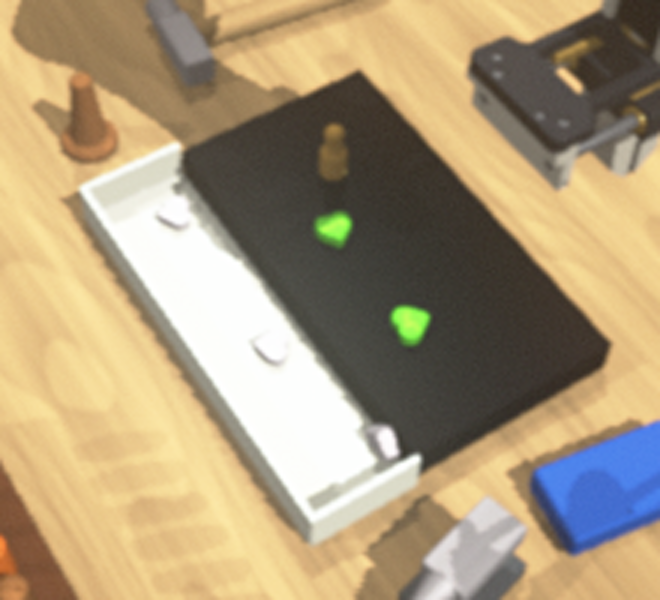

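The final view shows two hearts lying in the tray at (170,213) and (270,346) and the greens and punch in place. The third, at (381,440), seems to be in the tray but standing steeply against the board side. I'll measure it from straight above.

```bash
python3 -m handwheel '[[-0.45,1,-0.3,0,0,0],[-0.45,1,-0.3,0,0,0],[-0.45,1,-0.3,0,0,0],[-0.45,1,-0.3,0,0,0],[-0.45,1,-0.3,0,0,0],[-0.45,1,0,0,0,0],[-0.45,1,0,0,0,0],[-0.45,1,0,0,0,0]]'
python3 -m handwheel '[[0,0,0,0,0,0],[0,0,0,0,0,0]]'
python3 -c "
from h import *
im=get_image('wrist');print(im['position'])
for l in ('silver1','board'):
  for r in trace(l,'wrist')[:4]:
    m=r['region'].astype(np.uint8)
    c=max(cv2.findContours(m,0,2)[0],key=cv2.contourArea)[:,0]
    w=np.array([rayw(im,u,v,.02)[:2] for u,v in c]); print(l,round(r['score'],2),m.sum(),w.min(0).round(4),w.max(0).round(4),cv2.minAreaRect((w*1000).astype(np.float32)))
# brightness rows across the heart
y=.18
for y in (.15,.172,.176,.18,.184,.188): 
  from scipy.ndimage import map_coordinates
  row=[]
  for x in np.arange(.62,.72,.003):
    c=(np.array([x,y,.02])-im['position'])@rot(im['orientation']);t=np.arctan2(np.hypot(c[0],c[1]),c[2]);k=t/np.hypot(c[0],c[1])
    row.append(int(im['image'][int(round(im['cy']+im['fy']*k*c[1])),int(round(im['cx']+im['fx']*k*c[0]))].mean()))
  print(y,row)
"
```

```text
clock: 24.1
position: [0.65, 0.1069, 0.1994]
ee_rot: [2.221, 2.221, 0.0]
force: [-0.1, -0.1, 0.4]
width: 0.007
gripper_force: 0.0
clock: 24.27
position: [0.6494, 0.1065, 0.1987]
ee_rot: [-2.223, -2.219, 0.001]
force: [-0.5, 0.3, -0.2]
width: 0.007
gripper_force: 0.0
[0.64871441 0.17481744 0.38101835]
silver1 0.78 257 [0.6469 0.0707] [0.6675 0.0931] ((657.0863647460938, 81.90040588378906), (20.581201553344727, 22.395919799804688), 0.5702390074729919)
silver1 0.47 203 [0.6322 0.1656] [0.6438 0.1902] ((638.0498046875, 177.88954162597656), (24.523235321044922, 11.550728797912598), 89.73704528808594)
board 0.89 26686 [0.467  0.0087] [0.7155 0.2115] ((591.275146484375, 110.74213409423828), (250.8321075439453, 199.357666015625), 1.196945071220398)
0.15 [34, 33, 34, 34, 0, 160, 255, 254, 255, 255, 255, 255, 255, 255, 255, 255, 255, 255, 255, 254, 254, 254, 254, 254, 254, 254, 254, 254, 255, 162, 245, 255, 171, 188]
0.172 [33, 34, 34, 36, 0, 181, 205, 206, 179, 255, 255, 255, 255, 255, 255, 255, 255, 255, 255, 255, 254, 254, 254, 254, 254, 254, 254, 254, 255, 187, 181, 255, 95, 178]
0.176 [33, 33, 35, 36, 7, 189, 183, 184, 155, 255, 255, 255, 255, 255, 255, 255, 255, 255, 255, 254, 254, 254, 254, 254, 254, 254, 254, 254, 255, 183, 197, 255, 173, 175]
0.18 [34, 34, 34, 34, 64, 255, 254, 255, 139, 254, 255, 255, 255, 255, 255, 255, 255, 255, 255, 255, 254, 255, 255, 255, 255, 255, 255, 255, 255, 214, 156, 255, 171, 190]
0.184 [34, 33, 34, 34, 56, 254, 253, 254, 158, 158, 216, 213, 213, 213, 213, 213, 212, 212, 213, 204, 189, 189, 190, 190, 190, 189, 188, 188, 191, 153, 182, 255, 200, 183]
0.188 [35, 34, 33, 34, 53, 215, 253, 253, 159, 165, 163, 217, 215, 216, 215, 215, 215, 215, 215, 208, 191, 191, 190, 190, 190, 190, 190, 190, 192, 139, 198, 255, 195, 173]
```

From above, heart 3 is 11 mm wide in x, so it stands upright in the tray, flush against the board side. To make it safe I'll touch its top with the fingertip and drag it outward so it falls flat.

```bash
python3 -m handwheel '[[0.73,0,0.9,0,0,0],[0.73,0,0.9,0,0,0],[0.73,0,0.9,0,0,0],[0.73,0,0.9,0,0,0],[0.73,0,0.9,0,0,0],[0,0,0.9,0,0,0],[0,0,0.9,0,0,0],[0,0,0.9,0,0,0]]'
python3 -m handwheel '[[0,0,0.9,0,0,0],[0,0,0.9,0,0,0],[0,0,0,0,0,0],[0,0,0,0,0,0]]'
for i in 1; do python3 -m handwheel '[[0,0,0.25,0,0,0],[0,0,0,0,0,0]]'|sed -n '2p;4p'; python3 -m handwheel '[[0,0,0.1,0,0,0],[0,0,0,0,0,0]]'|sed -n '2p;4p'; done
```

```text
clock: 25.08
position: [0.648, 0.1819, 0.0549]
ee_rot: [-2.219, -2.223, -0.001]
force: [0.9, -0.5, 0.8]
width: 0.006
gripper_force: 0.0
clock: 25.42
position: [0.6478, 0.1809, 0.0191]
ee_rot: [-2.22, -2.222, 0.002]
force: [0.3, -0.8, -0.2]
width: 0.002
gripper_force: 0.0
position: [0.6494, 0.1808, 0.0151]
force: [-0.3, -2.0, 1.4]
position: [0.6493, 0.1805, 0.0129]
force: [-0.8, 0.9, -1.0]
```

```bash
python3 -m handwheel '[[0,0,0.2,0,0,0],[0,0,0.1,0,0,0],[0,0,0,0,0,0]]'|sed -n '2p;4p'
python3 -m handwheel '[[0,0,0.07,0,0,0],[0,0,0,0,0,0]]'|sed -n '2p;4p'
python3 -m handwheel '[[0,0,0.07,0,0,0],[0,0,0,0,0,0]]'|sed -n '2p;4p'
python3 -m handwheel '[[0,0,0.07,0,0,0],[0,0,0,0,0,0]]'|sed -n '2p;4p'
```

```text
position: [0.6487, 0.1802, 0.0058]
force: [-0.8, -0.7, 1.0]
position: [0.6489, 0.1803, 0.0047]
force: [0.8, -0.4, -0.4]
position: [0.6489, 0.1804, 0.0033]
force: [-0.3, -0.4, -0.2]
position: [0.6489, 0.1803, 0.0019]
force: [0.0, -0.4, 0.3]
```

```bash
python3 -m handwheel '[[0,0,0.07,0,0,0],[0,0,0,0,0,0]]'|sed -n '2p;4p'
python3 -m handwheel '[[0,0,0.07,0,0,0],[0,0,0,0,0,0]]'|sed -n '2p;4p'
python3 -m handwheel '[[0,0,0.07,0,0,0],[0,0,0,0,0,0]]'|sed -n '2p;4p'
```

```text
position: [0.649, 0.1804, 0.0006]
force: [0.3, 0.2, -0.5]
position: [0.6494, 0.1805, -0.0005]
force: [0.3, 0.2, 3.0]
position: [0.65, 0.1806, -0.0015]
force: [1.9, -0.2, 5.5]
```

Contact with 5 N on the heart's top. Dragging outward.

```bash
python3 -m handwheel '[[0,0.2,0,0,0,0],[0,0.2,0,0,0,0],[0,0.2,0,0,0,0]]'|sed -n '2p;4p'
python3 -m handwheel '[[0,0.2,0,0,0,0],[0,0.2,0,0,0,0],[0,0,0,0,0,0]]'|sed -n '2p;4p'
python3 -m handwheel '[[0,0,-1,0,0,0],[0,0,-1,0,0,0],[0,-0.3,-1,0,0,0],[-0.9,0,-1,0,0,0],[-0.9,0,-1,0,0,0],[-0.9,0,-1,0,0,0],[-0.9,0,-1,0,0,0],[0,0,-1,0,0,0]]'|sed -n '1,2p'
python3 -m handwheel '[[0,0,-1,0,0,0],[0,0,0,0,0,0],[0,0,0,0,0,0]]'|sed -n '1,2p'
python3 -c "
from h import *
im=get_image('wrist')
for r in trace('silver1','wrist')[:4]:
    m=r['region'].astype(np.uint8)
    c=max(cv2.findContours(m,0,2)[0],key=cv2.contourArea)[:,0]
    w=np.array([rayw(im,u,v,.015)[:2] for u,v in c]); print(round(r['score'],2),m.sum(),w.min(0).round(4),w.max(0).round(4))
"
```

```text
position: [0.6612, 0.1803, -0.0023]
force: [0.7, 0.5, -1.1]
position: [0.67, 0.1801, -0.0022]
force: [-0.2, 0.2, -0.3]
clock: 28.17
position: [0.6632, 0.1025, 0.159]
clock: 28.42
position: [0.6637, 0.1085, 0.1792]
0.84 305 [0.6454 0.0698] [0.6687 0.0927]
0.59 213 [0.6331 0.1661] [0.6442 0.1908]
```

It slipped off and the heart is still standing. Next I'll lower the fingertip into the tray beside it (−y side) and push its outer half along +y, which swings it away from the wall.

```bash
python3 -m handwheel '[[0.4,-0.3,1,0,0,0],[0.4,-0.3,1,0,0,0],[0.4,0,1,0,0,0],[0.3,0,1,0,0,0],[0,0,1,0,0,0],[0,0,1,0,0,0],[0,0,1,0,0,0],[0,0,1,0,0,0]]'|sed -n '2p;4p'
python3 -m handwheel '[[0,0,0.4,0,0,0],[0,0,0.4,0,0,0],[0,0,0.3,0,0,0],[0,0,0,0,0,0],[0,0,0,0,0,0]]'|sed -n '2p;4p'
python3 -m handwheel '[[0,0,0.2,0,0,0],[0,0,0.15,0,0,0],[0,0,0,0,0,0]]'|sed -n '2p;4p'
```

```text
position: [0.6498, 0.1384, 0.0156]
force: [0.6, -0.3, 0.8]
position: [0.6513, 0.1385, -0.0037]
force: [-0.1, -0.0, 0.1]
position: [0.651, 0.1383, -0.0112]
force: [0.1, -0.7, -0.6]
```

```bash
python3 -m handwheel '[[0.4,0,0,0,0,0],[0.4,0,0,0,0,0],[0.3,0,0,0,0,0],[0.2,0,0,0,0,0]]'|sed -n '2p;4p'
python3 -m handwheel '[[0.2,0,0,0,0,0],[0.2,0,0,0,0,0],[0,0,0,0,0,0]]'|sed -n '2p;4p'
python3 -c "
from h import *
im=get_image('wrist')
for n in ('scene','wrist'):
  im=get_image(n)
  for r in trace('silver1',n)[:4]:
    m=r['region'].astype(np.uint8);f=rayw if n=='wrist' else ray
    c=max(cv2.findContours(m,0,2)[0],key=cv2.contourArea)[:,0]
    w=np.array([f(im,u,v,.015)[:2] for u,v in c]); print(n,round(r['score'],2),m.sum(),w.min(0).round(4),w.max(0).round(4),cv2.minAreaRect((w*1000).astype(np.float32)))
"
```

```text
position: [0.651, 0.1666, -0.0109]
force: [-0.1, -0.6, 0.5]
position: [0.6511, 0.1733, -0.011]
force: [0.5, -0.8, 0.6]
scene 0.59 90 [0.6455 0.0687] [0.6694 0.0894] ((657.466552734375, 78.35545349121094), (24.269420623779297, 18.62483024597168), 17.73023223876953)
scene 0.42 88 [0.6261 0.1804] [0.6468 0.2004] ((636.5894775390625, 190.99156188964844), (21.234830856323242, 18.191804885864258), 14.39782428741455)
scene 0.24 497 [ 0.5061 -0.2631] [ 0.5841 -0.1593] ((562.7618408203125, -206.2082061767578), (89.25208282470703, 82.41696166992188), 41.86372375488281)
wrist 0.94 700 [0.6313 0.1843] [0.6432 0.202 ] ((637.2837524414062, 193.10487365722656), (17.746601104736328, 11.757608413696289), 89.18629455566406)
```

```bash
cat > t.py <<'E'
from h import *
print(observe()['position'].round(4) if hasattr(observe()['position'],'round') else observe()['position'])
for n in ('wrist','scene'):
  im=get_image(n)
  for r in trace('silver1',n)[:4]:
    m=r['region'].astype(np.uint8);f=rayw if n=='wrist' else ray
    c=max(cv2.findContours(m,0,2)[0],key=cv2.contourArea)[:,0]
    w=np.array([f(im,u,v,.015)[:2] for u,v in c])
    if w.mean(0)[1]>.13: print(n,round(r['score'],2),m.sum(),w.min(0).round(4),w.max(0).round(4),cv2.minAreaRect((w*1000).astype(np.float32)))
E
python3 -m handwheel '[[0.15,0,0,0,0,0],[0.15,0,0,0,0,0],[0,0,0,0,0,0]]'|sed -n '2p;4p'
python3 -m handwheel '[[0.1,0,0,0,0,0],[0,0,0,0,0,0]]'|sed -n '2p;4p'
python3 t.py
```

```text
position: [0.6519, 0.1762, -0.0108]
force: [0.8, -7.0, 2.4]
position: [0.6522, 0.1767, -0.0106]
force: [1.0, -9.4, 3.5]
[ 0.6522  0.1767 -0.0106]
wrist 0.77 488 [0.6315 0.1888] [0.6432 0.2011] ((637.378662109375, 194.9619140625), (12.334489822387695, 11.721916198730469), 89.82664489746094)
wrist 0.45 19599 [0.4553 0.1727] [0.7209 0.2134] ((588.1257934570312, 192.54835510253906), (266.0484619140625, 38.88344955444336), 1.202492117881775)
scene 0.74 1241 [0.5967 0.2479] [0.697  0.3131] ((646.4710083007812, 280.8091125488281), (100.95896911621094, 49.93574523925781), 13.485501289367676)
```

The heart is now held between the finger and the tray's end wall. Moving the finger +x should drag its near end away from the board.

```bash
python3 -m handwheel '[[0.03,0.15,0,0,0,0],[0.03,0.15,0,0,0,0],[0.03,0.15,0,0,0,0],[0.03,0.15,0,0,0,0],[0,0,0,0,0,0]]'|sed -n '1,2p;4p'
python3 t.py
```

```text
clock: 31.72
position: [0.6639, 0.1835, -0.0109]
force: [1.4, -0.5, 1.4]
[ 0.6639  0.1835 -0.0109]
wrist 0.54 192 [0.6348 0.1955] [0.6472 0.2007] ((641.0323486328125, 198.1025390625), (12.389683723449707, 5.115652084350586), 0.35857510566711426)
```

```bash
python3 -m handwheel '[[0,0.2,-0.5,0,0,0],[0,0,-1,0,0,0],[0,0,-1,0,0,0],[-0.9,0,-1,0,0,0],[-0.9,0,-1,0,0,0],[-0.9,0,-1,0,0,0],[-0.9,0,-1,0,0,0],[0,0,0,0,0,0]]'|sed -n '1,2p;4p'
python3 t.py
```

```text
clock: 32.58
position: [0.6696, 0.1061, 0.1241]
force: [1.6, -1.0, 0.7]
[0.6696 0.1061 0.1241]
wrist 0.55 300 [0.6344 0.1795] [0.6474 0.2042] ((640.9000244140625, 191.53363037109375), (11.528078079223633, 25.08803367614746), 13.154718399047852)
```

The near end has swung out about 13°. Repeating the same grip-and-drag.

```bash
python3 -m handwheel '[[0.6,-0.3,0.8,0,0,0],[0.6,-0.3,0.8,0,0,0],[0.6,-0.3,0.9,0,0,0],[0.4,0,0.9,0,0,0],[0,0,0.9,0,0,0],[0,0,0.9,0,0,0],[0,0,0.8,0,0,0],[0,0,0.7,0,0,0]]'|sed -n '2p;4p'
python3 -m handwheel '[[0.4,0,0,0,0,0],[0.4,0,0,0,0,0],[0.3,0,0,0,0,0],[0,0,0,0,0,0]]'|sed -n '1,2p;4p'
```

```text
position: [0.6509, 0.157, -0.015]
force: [2.6, 0.2, 2.3]
clock: 33.78
position: [0.6508, 0.1709, -0.0161]
force: [6.4, -15.9, 0.2]
```

```bash
python3 -m handwheel '[[0,0.2,0,0,0,0],[0,0.2,0,0,0,0],[0,0.2,0,0,0,0]]'|sed -n '1,2p;4p'
python3 -m handwheel '[[0.05,0.2,0,0,0,0],[0.05,0.2,0,0,0,0],[0,0,0,0,0,0]]'|sed -n '1,2p;4p'
python3 t.py
```

```text
clock: 34.03
position: [0.6607, 0.1727, -0.0163]
force: [0.7, -7.8, 3.5]
clock: 34.28
position: [0.6689, 0.1798, -0.016]
force: [-1.1, 0.0, 0.3]
[ 0.6689  0.1798 -0.016 ]
wrist 0.86 627 [0.6338 0.1935] [0.6595 0.2013] ((646.653564453125, 197.48507690429688), (25.74998664855957, 7.710940361022949), 0.42786189913749695)
```

```bash
python3 -m handwheel '[[-0.2,0.2,-0.5,0,0,0],[0,0,-1,0,0,0],[0,0,-1,0,0,0],[-0.9,0,-1,0,0,0],[-0.9,0,-1,0,0,0],[-0.9,0,-1,0,0,0],[-0.9,0,-1,0,0,0],[0,0,-1,0,0,0]]'|sed -n '1,2p;4p'
python3 t.py; python3 -c "
from h import *
locate('wrist');locate('scene');locate('side')"
```

```text
clock: 35.15
position: [0.6732, 0.0967, 0.1368]
force: [1.4, -1.4, -0.0]
[0.6732 0.0967 0.1368]
wrist silver1 0.85 411 (309, 213) [0.6589 0.0859 0.036 ]
wrist green1 0.9 444 (228, 173) [0.5821 0.1257 0.036 ]
wrist green1 0.47 34013 (248, 165) [0.6023 0.1331 0.036 ]
wrist punch origin 0.52 [ 0.5464 -0.0212  0.03  ]
wrist punch 0.65 516 (228, 173) [0.58   0.1247 0.03  ]
wrist punch origin 0.52 [ 0.5464 -0.0212  0.03  ]
wrist punch 0.57 83 (207, 299) [ 0.5388 -0.0201  0.03  ]
scene silver1 0.59 59 (348, 274) [0.6537 0.2014 0.036 ]
scene silver1 0.43 281 (248, 159) [ 0.678  -0.1537  0.036 ]
scene silver1 0.41 93 (311, 235) [0.6652 0.0929 0.036 ]
scene green1 0.52 97 (356, 228) [0.5798 0.125  0.036 ]
scene green1 0.45 63 (331, 196) [0.5776 0.0314 0.036 ]
side silver1 0.6 57 (318, 154) [0.6375 0.1678 0.036 ]
side silver1 0.57 106 (376, 223) [ 0.6432 -0.0799  0.036 ]
side punch origin 0.49 [ 0.5536 -0.0198  0.03  ]
side punch 0.51 143 (318, 214) [ 0.5563 -0.0011  0.03  ]
```

```bash
python3 -m handwheel '[[0,0,-1,0,0,0],[0,0,-1,0,0,0],[0,0,0,0,0,0],[0,0,0,0,0,0]]'|sed -n '1,2p'
python3 t.py; python3 -c "
from h import *
a=get_image('side')
b=get_image('scene')
for z in (.004,.009,.014,.02,.026): print(z,ray(a,318,154,z)[:2].round(4),ray(b,348,274,z)[:2].round(4))
im=get_image('wrist')
for y in np.arange(.164,.216,.004):
  row=[]
  for x in np.arange(.626,.68,.003):
    c=(np.array([x,y,.014])-im['position'])@rot(im['orientation']);h=np.hypot(c[0],c[1]);k=np.arctan2(h,c[2])/h
    row.append(int(im['image'][int(round(im['cy']+im['fy']*k*c[1])),int(round(im['cx']+im['fx']*k*c[0]))].mean()))
  print(round(y,3),row)
"
```

```text
clock: 36.43
position: [0.6739, 0.1029, 0.1762]
[0.6739 0.1029 0.1762]
wrist 0.76 228 [0.6339 0.186 ] [0.6591 0.2031] ((646.0814208984375, 194.77720642089844), (11.390148162841797, 26.322921752929688), 62.04022979736328)
0.004 [0.6555 0.2045] [0.6412 0.188 ]
0.009 [0.6528 0.1987] [0.643  0.1901]
0.014 [0.6502 0.1929] [0.6448 0.1922]
0.02 [0.647  0.1859] [0.647  0.1947]
0.026 [0.6438 0.179 ] [0.6491 0.1972]
0.164 [35, 22, 3, 165, 238, 253, 255, 255, 255, 255, 255, 255, 255, 255, 255, 255, 255, 255, 254]
0.168 [33, 23, 1, 161, 255, 254, 255, 255, 255, 255, 255, 255, 255, 255, 255, 255, 255, 255, 254]
0.172 [34, 23, 1, 161, 196, 254, 255, 255, 252, 255, 255, 255, 255, 255, 255, 255, 255, 255, 254]
0.176 [34, 32, 4, 159, 222, 253, 255, 209, 212, 212, 255, 255, 255, 255, 255, 255, 255, 255, 254]
0.18 [33, 32, 6, 164, 213, 254, 209, 213, 213, 213, 213, 235, 255, 255, 255, 255, 255, 255, 255]
0.184 [35, 32, 6, 164, 255, 172, 213, 212, 213, 215, 214, 212, 218, 220, 221, 221, 221, 213, 187]
0.188 [35, 32, 4, 166, 162, 161, 216, 190, 203, 215, 154, 214, 212, 213, 213, 212, 212, 212, 186]
0.192 [35, 31, 5, 167, 129, 239, 217, 214, 213, 214, 216, 189, 213, 212, 212, 212, 212, 213, 187]
0.196 [35, 33, 3, 241, 252, 251, 248, 213, 214, 216, 182, 161, 207, 212, 212, 212, 212, 213, 186]
0.2 [35, 34, 5, 138, 148, 142, 222, 210, 170, 161, 162, 161, 158, 212, 212, 212, 213, 213, 211]
0.204 [35, 36, 0, 143, 142, 157, 163, 162, 163, 156, 154, 161, 197, 206, 206, 207, 206, 206, 181]
0.208 [139, 133, 251, 240, 233, 222, 207, 194, 184, 170, 157, 146, 140, 132, 103, 98, 97, 97, 137]
0.212 [158, 153, 255, 255, 255, 255, 241, 243, 246, 248, 249, 250, 251, 252, 243, 243, 243, 242, 244]
```

```bash
python3 -c "
from cell import *
print(sign_off())"
```

```text
the job is handed in; nothing more can be done
None
```

All three silver hearts are in the white tray, two lying flat and one standing on edge in the corner by the +y end wall. The green hearts and punch are where they started, I saw no sign that anything on the bench was disturbed, and I signed off at about 37 s; I tipped and slid the standing heart away from the board side with the fingertips after it fell, without gripping it.

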